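# Line the doming stakes up on the bench rail by size

## Robot

A 7-joint arm with a two-finger parallel gripper is mounted at the origin on the work surface. World frame = base frame: x ahead of the robot, y to its left, z up, the work surface at z = 0. Lengths are in m, angles in rad, forces in N, time in s.
With the tool pointing down it reaches from about 0.4 to 0.85 m from the base axis. Payload 10.4 kg.
Tool frame: the origin (TCP) lies between the finger pads; the fingertips stand 22 mm ahead of it and the grasp point (between the pads) lies 3 mm ahead of it; z points along the fingers, y is the line along which they close (so a half turn about z gives the same grasp; the last joint's range is limited). The gripper opens to 85 mm and grips with 20 to 120 N. Pads are 22 mm wide; open, the fingers measure 114 mm over their backs; the gripper's body (76 mm by 85 mm) begins 54 mm behind the grasp point. The pads swing forward as they close: fully open they stand 13 mm farther back than shut.
Start: joints at [1.322, 0.332, -0.065, 1.46, 0.022, 1.35, -0.088], TCP at [0.14, -0.609, 0.253] pointing down, gripper open.
Joint ranges: [-2.6, 2.6], [-0.5, 2.12], [-1.47, 1.34], [0.16, 2.42], [-1.27, 4.41], [0.06, 2.06], [-2.6, 2.6]. Speed limits (rad/s): [2.22, 2.22, 2.79, 2.79, 3.14, 3.14, 3.14].

## Interface

Orientations are given as a unit quaternion [x, y, z, w].
In Python, from workcell import manip, camera, ticket, boxes_of, outline_of gives the robot as it stands.
- The arm moves only by the tool carry_out, never from a script. Its argument "deltas" is a list of rows, each a list of 5 numbers: the shift along the tool's x, y, z as a fraction of full scale, then the turn about the tool's z as a fraction of full scale, then the opening, from -1 (shut) to 1 (fully open), so that 0 is half open. In form: [[tx, ty, tz, spin, gripper], ...]. A call has 1 to 20 rows; each row is the pose to reach, as a shift and turn from the pose commanded when the call began, along the tool's axes at that moment; what a row does not reach only later rows make up. Full scale, the value 1, is 150 mm for a shift and 30 degrees for a turn. A row lasts 1/8 s, in which the tool goes at most 62.5 mm and 10.7 degrees, less where a joint would pass 70% of its speed; a pose out of reach is approached as far as the arm can. A call with a number of a shift or a turn outside -1 to 1 is refused whole. A call with a gripper value outside its range is refused whole. The fingers move at their own pace and stop on an object; "force" is the grip in N (left out, the last holds). Time passes only in rows, so rows that repeat a pose let the fingers close. It gives the time, the measured TCP pose, the force, the opening and the grip force at its end, in the units of the state.
- manip.get_obs(): the state, without advancing time (a new reading comes with each control period).
- camera(name): name is "scene" or "side" or "wrist"; returns a dict with "img" (480x640x3 uint8, red, green, blue), "depth" (480x640 float32, m along the optical axis (not along the pixel's ray), 0 where there is no reading), "vertical_fov" (degrees; the focal length in pixels is half the picture's height over the tangent of half this angle, whatever the lens; pixels are square), "cx", "cy" (the principal point, pixels), "R" (3x3) and "t" (3): a world point X has camera coordinates R X + t. Camera axes: x right, y down, z forward; pixel columns grow to the right and rows downward; lengths in m; the calibration is good to about 2 mm. The wrist camera is an equidistant fisheye: a pixel r from the principal point sees the ray r / f radians off the axis. A picture is of the moment at which its call begins.
- ticket.hand_in(): hands the job in; it is judged then, once.
Trained networks look in a picture, given as the dict that the camera call returned (one of the last four; its "shot" number tells which), for a name from the list of things; names that differ only in an ending like _2 or _b are one class to them, and where a whole thing is asked for, a point or a joint stands for the part that bears it (a point fixed in the world has none). Each returns a list of dicts, best first, with "conf" (0 to 1); they miss things now and then, are a little off and sometimes report something else, mostly with a low value. They report only what shows in the picture. A call takes as long as a camera call. They do not tell look-alikes from the thing itself.
- boxes_of(query, picture): "position" ([x, y, z] in m, in world coordinates, good to about 4 mm: the middle of the surface that is visible of it).
- outline_of(query, picture): "region" (480x640 bool, what is visible of it).
The state is a dict: "clock": time; "joint_pos": joint angles; "joint_velocities": joint speeds; "tau": joint torques, N m; "position": TCP position; "ee_rot": TCP orientation; "ft_force": force on the tool from outside, world axes, zero at the start; "torque": the same for the moment, N m; "grip_width": opening from 0.0 (shut) to 1.0 (fully open); "grasp_force": force on a finger pad.
Only numpy, scipy, OpenCV 4.12 (cv2) and the standard library are available. Lean on these libraries where they do the work, as an engineer would, in place of code of your own. Each camera call takes 0.05 s, during which the arm holds its last target. There are 200 camera calls.

## Task

Put the four doming stakes away on the rail in order of size, one standing upright in the middle of each cork spot: the smallest on the spot next to the steel post, then each next larger one, with the largest at the far end from the post. Do not tip any stake over, and leave the glass jar standing where it is.

Things in the scene. Friction and masses are not known exactly. Their poses are not given: they have to be found in the camera images.
- stake_1_mid (a point): the smallest doming stake: a loose upright dark-wood cylinder 22 mm in diameter, with a low foot flange (26 mm wide, 5 mm high) and a polished steel dome on top, 50 mm tall in all. The point is its centre, on its axis and 25 mm above its underside; z is up along its axis. At the start it stands on the bench top (height 0). Grip it across its cylinder.
- stake_2_mid (a point): the second smallest doming stake: a loose upright dark-wood cylinder 30 mm in diameter, with a low foot flange (34 mm wide, 5 mm high) and a polished steel dome on top, 58 mm tall in all. The point is its centre, on its axis and 29 mm above its underside; z is up along its axis. At the start it stands on the bench top (height 0). Grip it across its cylinder.
- stake_3_mid (a point): the second largest doming stake: a loose upright dark-wood cylinder 38 mm in diameter, with a low foot flange (42 mm wide, 5 mm high) and a polished steel dome on top, 66 mm tall in all. The point is its centre, on its axis and 33 mm above its underside; z is up along its axis. At the start it stands on the bench top (height 0). Grip it across its cylinder.
- stake_4_mid (a point): the largest doming stake: a loose upright dark-wood cylinder 46 mm in diameter, with a low foot flange (50 mm wide, 5 mm high) and a polished steel dome on top, 74 mm tall in all. The point is its centre, on its axis and 37 mm above its underside; z is up along its axis. At the start it stands on the bench top (height 0). Grip it across its cylinder.
- spot_a: one of four identical cork discs (60 mm across, 2 mm thick) in a straight row, 76 mm apart, on a fixed low dark-wood rail (390 x 80 mm, 15 mm high); in the row the order is a, b, c, d, running along the rail's long axis. Fixed. The origin is the centre of the disc's underside; its top, where a stake stands, is 2 mm higher (17 mm above the bench); its y axis runs along the row from a towards d.
- spot_b: one of four identical cork discs (60 mm across, 2 mm thick) in a straight row, 76 mm apart, on a fixed low dark-wood rail (390 x 80 mm, 15 mm high); in the row the order is a, b, c, d, running along the rail's long axis. Fixed. The origin is the centre of the disc's underside; its top, where a stake stands, is 2 mm higher (17 mm above the bench); its y axis runs along the row from a towards d.
- spot_c: one of four identical cork discs (60 mm across, 2 mm thick) in a straight row, 76 mm apart, on a fixed low dark-wood rail (390 x 80 mm, 15 mm high); in the row the order is a, b, c, d, running along the rail's long axis. Fixed. The origin is the centre of the disc's underside; its top, where a stake stands, is 2 mm higher (17 mm above the bench); its y axis runs along the row from a towards d.
- spot_d: one of four identical cork discs (60 mm across, 2 mm thick) in a straight row, 76 mm apart, on a fixed low dark-wood rail (390 x 80 mm, 15 mm high); in the row the order is a, b, c, d, running along the rail's long axis. Fixed. The origin is the centre of the disc's underside; its top, where a stake stands, is 2 mm higher (17 mm above the bench); its y axis runs along the row from a towards d.
- post: the rail's steel post: a fixed upright pin 12 mm in diameter, 45 mm tall, standing on the rail beyond one end of the row of cork spots, in line with them and 54 mm from the centre of the nearest spot (spot a at some starts, spot d at others); it marks the small end. The other end has only a flat black rubber plug. The origin is the centre of its underside, on the rail's top.
- jar_mid (a point): bystander: a loose closed glass jar with a flat black lid, 44 mm across, 60 mm tall, standing on the bench; the point is its centre, 30 mm above the bench. Other bystanders lie out of the way at the far side of the bench, beyond the rail: a hammer, pliers and a 60 mm steel dapping block at the far left.
Mind the look-alikes: they are no part of the job. What is shaped like the part that bears stake_4_mid but orange or red is not meant.

How it is judged:
By the outcome, as a careful person would: the job done as asked, in the order asked, and still so for the second after the job is handed in, with the robot touching nothing.
It also fails if it takes over 112 s, if anything falls off the work surface, if the arm or the gripper's body presses on something with over 40 N, if the wrist force passes 120 N, or if a joint passes its speed limit or range.

## Working session

There is one attempt and no reset: what is moved stays moved. The work goes in short steps, Python scripts to look and compute and a tool call to move; the robot and the scene stay as the last step left them, time stands still between calls to the robot, and variables do not carry over. Pictures are saved under pics/ and viewed, at most 14 in all, crops included, and the job is handed in when it is done.

Besides the shell and the picture viewer there is one more tool, called after "Request:" by a JSON object that holds its "api" and its "payload", one argument or row to a line. carry_out: Moves the arm, as the interface text tells. Its arguments: {"type":"object","properties":{"deltas":{"type":"array","items":{"type":"array","items":{"type":"number"}}},"force":{"type":"number"}},"required":["deltas"]}

```bash
mkdir -p pics; cat > h.py <<'E'
import numpy as np, cv2
from workcell import manip, camera, ticket, boxes_of, outline_of
def world(p,u,v,z=None):
    f=240/np.tan(np.radians(p["vertical_fov"])/2); R=np.array(p["R"]); t=np.array(p["t"])
    d=np.array([(u-p["cx"])/f,(v-p["cy"])/f,1.0]); C=-R.T@t; r=R.T@d
    return C+r*((z-C[2])/r[2] if z is not None else p["depth"][int(v),int(u)])
def save(p,n): cv2.imwrite(f"pics/{n}.png",cv2.cvtColor(p["img"],cv2.COLOR_RGB2BGR))
def pix(p,X):
    f=240/np.tan(np.radians(p["vertical_fov"])/2); c=np.array(p["R"])@X+np.array(p["t"])
    return np.round([c[0]/c[2]*f+p["cx"],c[1]/c[2]*f+p["cy"]])
E
python3 - <<'E'
from h import *
o=manip.get_obs();print(o["clock"],o["position"],o["ee_rot"],o["grip_width"])
for n in ("scene","side"):
    p=camera(n);save(p,n+"0");print(n,p["vertical_fov"],-np.array(p["R"]).T@p["t"])
    for q in ("stake_1_mid","spot_a","post","jar_mid"):
        for b in boxes_of(q,p): print(q,np.round(b["position"],3),round(b["conf"],2),pix(p,b["position"]))
E
```

```text
0.0 [ 0.13982598 -0.60880183  0.25248188] [ 9.93632576e-01  1.12666663e-01 -1.24684076e-04 -7.14873954e-04] 0.9999031774874766
scene 57.72615366479078 [ 1.29823513 -0.28943825  0.58730238]
stake_1_mid [0.503 0.348 0.029] 0.65 [448. 204.]
stake_1_mid [0.424 0.184 0.03 ] 0.44 [376. 202.]
stake_1_mid [ 0.646 -0.053  0.016] 0.39 [321. 279.]
spot_a [0.602 0.164 0.014] 0.91 [404. 246.]
spot_a [0.627 0.025 0.019] 0.77 [352. 264.]
spot_a [ 0.642 -0.053  0.015] 0.64 [321. 279.]
spot_a [0.621 0.096 0.014] 0.62 [381. 257.]
post [0.599 0.215 0.034] 0.61 [423. 233.]
jar_mid [0.425 0.188 0.032] 0.94 [378. 202.]
side 54.71658346641458 [0.16978613 0.52977633 0.63064216]
stake_1_mid [0.493 0.356 0.035] 0.77 [194. 408.]
stake_1_mid [ 0.437 -0.057  0.047] 0.42 [376. 250.]
spot_a [ 0.641 -0.05   0.016] 0.97 [287. 225.]
spot_a [0.624 0.023 0.012] 0.94 [271. 249.]
spot_a [0.614 0.098 0.014] 0.92 [250. 273.]
spot_a [0.602 0.171 0.015] 0.62 [228. 300.]
post [0.587 0.227 0.037] 0.59 [210. 317.]
jar_mid [0.398 0.203 0.05 ] 0.82 [313. 357.]
```

View pics/scene0.png

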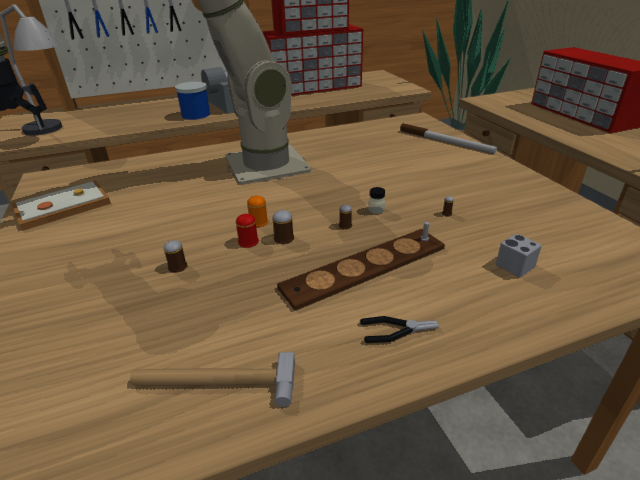

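View pics/side0.png

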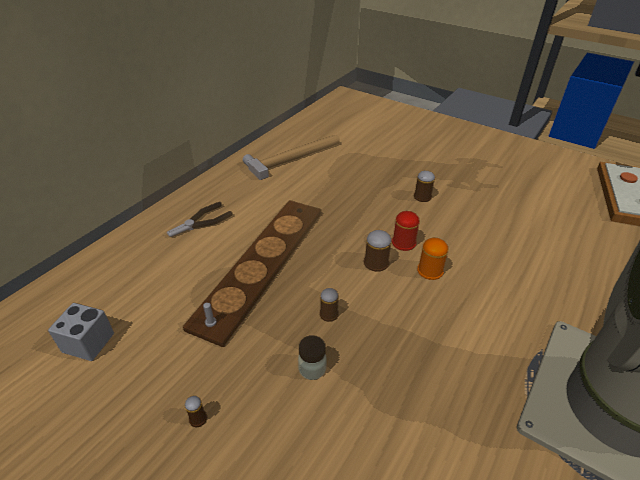

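The scene view shows the steel-domed dark stakes: stake 3 at (176,256), stake 4 at (283,227), stake 2 at (345,217) and stake 1 at (448,206). The red (247,230) and orange (257,211) ones are look-alikes. The jar is at (377,200) and the post at (425,232), by the right end of the row.

```bash
cat > m.py <<'E'
from h import *
from scipy.optimize import least_squares
def fit(p,c,r,H,z0=0.0,rad=None):
    f=240/np.tan(np.radians(p["vertical_fov"])/2);v,u=np.mgrid[:480,:640];d=p["depth"]
    X=np.stack([(u-p["cx"])/f*d,(v-p["cy"])/f*d,d],-1)-np.array(p["t"]);W=X@np.array(p["R"])
    m=(d>0)&(np.hypot(W[...,0]-c[0],W[...,1]-c[1])<(rad or r+.015))&(W[...,2]>z0+.008)&(W[...,2]<z0+H-r*.9)
    P=W[m];
    if len(P)<15: return None
    s=least_squares(lambda q:np.hypot(P[:,0]-q[0],P[:,1]-q[1])-r,c[:2]+0.5*r*0,loss="soft_l1",f_scale=.002)
    top=W[(d>0)&(np.hypot(W[...,0]-s.x[0],W[...,1]-s.x[1])<r)][:,2].max()
    return np.round(s.x,4),len(P),round(float(np.sqrt(np.mean(s.fun**2))),4),round(float(top),3)
D=dict(s1=(.011,.05,(448,208),(196,411)),s2=(.015,.058,(345,220),(329,308)),s3=(.019,.066,(176,260),(425,190)),s4=(.023,.074,(283,230),(377,255)),
 red=(.023,.074,(247,235),(405,235)),orange=(.023,.074,(257,212),(432,262)),jar=(.022,.06,(376,207),(313,366)))
E
python3 - <<'E'
from m import *
S={}
for i,n in enumerate(("scene","side")):
    p=camera(n)
    C=-np.array(p["R"]).T@p["t"]
    for k,(r,H,*px) in D.items():
        w=world(p,*px[i]); h=(w-C)[:2]; c=w[:2]+h/np.linalg.norm(h)*r
        print(n,k,np.round(c,3),fit(p,c,r,H))
    L=[]
    for b in outline_of("spot_a",p):
        vs,us=np.nonzero(b["region"])
        (e,ax,an)=cv2.fitEllipse(cv2.findContours(b["region"].astype(np.uint8),0,1)[0][0]) if len(us)>50 else ((0,0),0,0)
        if b["conf"]>.4: L.append(world(p,us.mean(),vs.mean(),.017)); print(n,"spot",np.round(L[-1],4),len(us),round(b["conf"],2))
    for b in outline_of("post",p):
        vs,us=np.nonzero(b["region"]);m=vs>vs.max()-4;print(n,"post base",np.round(world(p,us[m].mean(),vs.max()-1,.015),3),b["conf"])
E
```

```text
scene s1 [0.498 0.354] (array([0.4975, 0.3517]), 99, 0.0016, 0.048)
scene s2 [0.448 0.085] (array([0.4477, 0.085 ]), 156, 0.0014, 0.056)
scene s3 [ 0.459 -0.327] (array([ 0.4601, -0.3273]), 279, 0.0012, 0.064)
scene s4 [ 0.442 -0.074] (array([ 0.4422, -0.075 ]), 309, 0.0013, 0.072)
scene red [ 0.424 -0.159] (array([ 0.4241, -0.1587]), 317, 0.0011, 0.072)
scene orange [ 0.346 -0.114] (array([ 0.3463, -0.1142]), 236, 0.0014, 0.073)
scene jar [0.409 0.192] (array([0.4075, 0.1923]), 191, 0.0022, 0.059)
scene spot [ 0.647  -0.0578  0.017 ] 439 0.97
scene spot [0.6347 0.0166 0.017 ] 364 0.89
scene spot [0.6208 0.0903 0.017 ] 377 0.77
scene spot [0.6078 0.1666 0.017 ] 352 0.69
scene post base [0.598 0.22  0.015] 0.4
side s1 [0.495 0.353] (array([0.4954, 0.3534]), 198, 0.0005, 0.053)
side s2 [0.447 0.086] (array([0.4462, 0.0868]), 237, 0.0007, 0.059)
side s3 [ 0.454 -0.325] (array([ 0.4583, -0.3259]), 260, 0.0013, 0.066)
side s4 [ 0.44  -0.073] (array([ 0.4405, -0.0736]), 418, 0.0009, 0.075)
side red [ 0.423 -0.159] (array([ 0.4224, -0.1574]), 398, 0.001, 0.075)
side orange [ 0.345 -0.116] (array([ 0.3444, -0.1127]), 449, 0.0009, 0.075)
side jar [0.408 0.19 ] (array([0.4084, 0.1921]), 422, 0.0016, 0.063)
side spot [ 0.6387 -0.0527  0.017 ] 459 0.81
side spot [0.6136 0.0969 0.017 ] 593 0.6
side spot [0.6009 0.1707 0.017 ] 708 0.58
side post base [0.59  0.227 0.015] 0.45
```

```bash
cat > sp.py <<'E'
from h import *
def spots(p,dbg=False):
    out=[]
    for g in ((.643,-.055),(.629,.019),(.617,.094),(.604,.168)):
        # rectify the z=.017 plane, 0.5 mm/px, 90 mm square around the guess
        n=180;uv=np.array([pix_f(p,np.array([g[0]+(a-90)*5e-4,g[1]+(b-90)*5e-4,.017])) for a,b in ((0,0),(179,0),(179,179),(0,179))],np.float32)
        M=cv2.getPerspectiveTransform(uv,np.float32([(0,0),(179,0),(179,179),(0,179)]))
        im=cv2.warpPerspective(p["img"],M,(n,n))
        gr=cv2.GaussianBlur(im[...,0],(5,5),0);th=(gr>95).astype(np.uint8)
        k,lab,st,ce=cv2.connectedComponentsWithStats(th)
        l=lab[80:100,80:100];l=np.bincount(l[l>0].ravel()).argmax() if (l>0).any() else 0
        c,r=cv2.minEnclosingCircle(np.argwhere(lab==l).astype(np.float32)[:,::-1].copy())
        out.append((np.round([g[0]+(ce[l][0]-90)*5e-4,g[1]+(ce[l][1]-90)*5e-4],4),round(2*np.sqrt(st[l][4]/np.pi)*.5,1),round(r,1)))
        if dbg: dbgs.append(np.hstack([im,cv2.merge([th*255]*3)]))
    return out
dbgs=[]
def pix_f(p,X):
    f=240/np.tan(np.radians(p["vertical_fov"])/2); c=np.array(p["R"])@X+np.array(p["t"])
    return [c[0]/c[2]*f+p["cx"],c[1]/c[2]*f+p["cy"]]
E
python3 - <<'E'
from sp import *
import sp
for n in ("scene","side"):
    p=camera(n)
    for s in spots(p,True): print(n,*s)
    X=world(p,*((425,239) if n=="scene" else (210,325)),.015);print("post base",X)
d=sp.dbgs;cv2.imwrite("pics/rect.png",cv2.resize(cv2.cvtColor(np.vstack([np.hstack(d[i:i+2]) for i in (0,2,4,6)]),cv2.COLOR_RGB2BGR),(600,600)))
E
```

```text
scene [ 0.6454 -0.0566] 59.7 60.9
scene [0.6326 0.0179] 59.6 61.3
scene [0.6194 0.0926] 59.1 60.4
scene [0.6067 0.1673] 59.3 60.7
post base [0.59874973 0.22149855 0.015     ]
side [ 0.6407 -0.0537] 61.4 63.3
side [0.628  0.0211] 60.9 62.1
side [0.615  0.0961] 60.3 61.9
side [0.6024 0.1707] 60.1 61.1
post base [0.58968177 0.22866756 0.015     ]
```

View pics/rect.png

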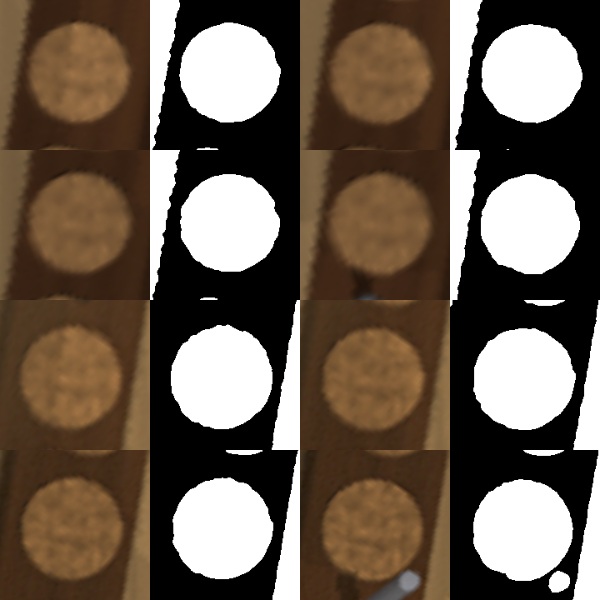

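The rectified corks are clean 60 mm discs, with the row spacing at about 75.8 mm and the post past the +y end. The four dark stakes fit their given radii and heights. Next I'll plan the moves, keeping the fingers closing across the row.

```bash
cat > plan.py <<'E'
from h import *
import sys
def state():
    o=manip.get_obs();q=o["ee_rot"];return np.array(o["position"]),np.degrees(2*np.arctan2(q[1],q[0])),o
def plan(*wps):
    P,ph,o=state();ph=(ph+180)%360-180;print("at",np.round(P,4),round(ph,2),"t",round(o["clock"],2))
    for w in wps:
        T=np.array(w[:3]);e=(w[3] if len(w)>3 else 99.65)-ph
        while 1:
            d=T-P;n=max(1,int(np.ceil(max(np.linalg.norm(d)/.149,abs(e)/30.01))))
            c,s=np.cos(np.radians(ph)),np.sin(np.radians(ph));st=d/n
            print(w,"->",np.round([(st[0]*c+st[1]*s)/.15,(st[0]*s-st[1]*c)/.15,-st[2]/.15,-e/n/30],3))
            P=P+st;ph+=e/n;e-=e/n
            if n==1:break
E
python3 -c "
from plan import *
plan((.4592,-.3266,.16),(.4592,-.3266,.036))"
```

```text
at [ 0.1399 -0.6092  0.2534] 12.94 t 0.9
(0.4592, -0.3266, 0.16) -> [ 0.832 -0.453  0.207 -0.963]
(0.4592, -0.3266, 0.16) -> [ 0.947  0.005  0.207 -0.963]
(0.4592, -0.3266, 0.16) -> [ 0.827  0.463  0.207 -0.963]
(0.4592, -0.3266, 0.036) -> [ 0.     0.     0.827 -0.   ]
```

Request:
{"api": "carry_out", "payload": {
  "deltas": [
    [0.416, -0.227, 0.1, -0.48, 1],
    [0.832, -0.453, 0.207, -0.963, 1],
    [0.832, -0.453, 0.207, -0.963, 1],
    [0.832, -0.453, 0.207, -0.963, 1]
  ],
  "force": 30
}}

```text
clock: 1.4
position: [0.2477, -0.5139, 0.2222]
ee_rot: [0.934, 0.358, 0.0, -0.0]
ft_force: [-0.8, 0.0, 0.4]
grip_width: 1.0
grasp_force: 0.0
```

Request:
{"api": "carry_out", "payload": {
  "deltas": [
    [0.47, 0.003, 0.1, -0.48, 1],
    [0.947, 0.005, 0.207, -0.963, 1],
    [0.947, 0.005, 0.207, -0.963, 1],
    [0.947, 0.005, 0.207, -0.963, 1]
  ]
}}

```text
clock: 1.9
position: [0.3528, -0.421, 0.1912]
ee_rot: [0.816, 0.578, 0.0, -0.0]
ft_force: [-0.6, -0.4, 0.4]
grip_width: 1.0
grasp_force: 0.0
```

Request:
{"api": "carry_out", "payload": {
  "deltas": [
    [0.41, 0.23, 0.1, -0.48, 1],
    [0.827, 0.463, 0.207, -0.963, 1],
    [0.827, 0.463, 0.207, -0.963, 1],
    [0.827, 0.463, 0.207, -0.963, 1],
    [0.827, 0.463, 0.207, -0.963, 1]
  ]
}}

```text
clock: 2.52
position: [0.4576, -0.3295, 0.1605]
ee_rot: [0.649, 0.761, -0.001, 0.0]
ft_force: [-0.6, -0.6, -0.2]
grip_width: 1.002
grasp_force: 0.0
```

```bash
python3 -c "
from plan import *
plan((.4592,-.3266,.036)); p=camera('wrist');save(p,'w1');print(p['vertical_fov'],p['cx'],p['cy'])"
```

```text
at [ 0.4576 -0.3295  0.1605] 99.11 t 2.52
(0.4592, -0.3266, 0.036) -> [ 0.018  0.014  0.83  -0.018]
65.70646984690485 317.4801620558521 238.3629467187223
```

View pics/w1.png

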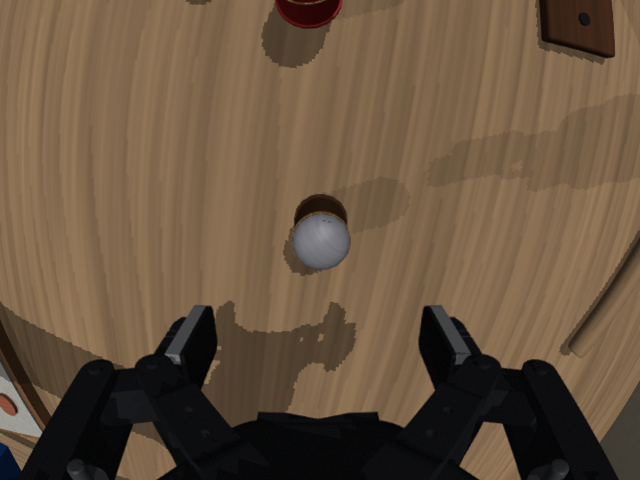

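The wrist view shows the steel dome of stake 3 at (321,241), centred between the fingers. Going down.

Request:
{"api": "carry_out", "payload": {
  "deltas": [
    [0, 0, 0.25, 0, 1],
    [0, 0, 0.5, 0, 1],
    [0, 0, 0.7, 0, 1],
    [0, 0, 0.83, 0, 1],
    [0, 0, 0.83, 0, 1]
  ]
}}

```text
clock: 3.2
position: [0.4582, -0.3271, 0.0349]
ee_rot: [0.646, 0.763, -0.0, -0.001]
ft_force: [0.4, 0.3, 0.1]
grip_width: 0.998
grasp_force: 0.0
```

Request:
{"api": "carry_out", "payload": {
  "deltas": [
    [0, 0, 0, 0, -1],
    [0, 0, 0, 0, -1],
    [0, 0, 0, 0, -1],
    [0, 0, 0, 0, -1],
    [0, 0, 0, 0, -1],
    [0, 0, 0, 0, -1],
    [0, 0, 0, 0, -1]
  ]
}}

```text
clock: 4.08
position: [0.4596, -0.327, 0.0367]
ee_rot: [0.645, 0.764, -0.0, 0.001]
ft_force: [-2.1, 0.7, 6.5]
grip_width: 0.439
grasp_force: 29.6
```

```bash
python3 -c "
from plan import *
plan((.4592,-.3266,.17),(.6303,.0195,.17),(.6303,.0195,.053))"
```

```text
at [ 0.4596 -0.327   0.0367] 99.6 t 4.08
(0.4592, -0.3266, 0.17) -> [ 0.003 -0.002 -0.889 -0.002]
(0.6303, 0.0195, 0.17) -> [ 0.694  0.504 -0.    -0.   ]
(0.6303, 0.0195, 0.17) -> [ 0.694  0.504 -0.    -0.   ]
(0.6303, 0.0195, 0.17) -> [ 0.694  0.504 -0.    -0.   ]
(0.6303, 0.0195, 0.053) -> [-0.   -0.    0.78 -0.  ]
```

Request:
{"api": "carry_out", "payload": {
  "deltas": [
    [0, 0, -0.2, 0, -1],
    [0, 0, -0.5, 0, -1],
    [0, 0, -0.8, 0, -1],
    [0, 0, -0.889, 0, -1]
  ]
}}

```text
clock: 4.58
position: [0.4604, -0.3272, 0.1722]
ee_rot: [0.645, 0.764, 0.0, 0.002]
ft_force: [0.4, -0.1, -1.5]
grip_width: 0.433
grasp_force: 30.5
```

Request:
{"api": "carry_out", "payload": {
  "deltas": [
    [0.17, 0.12, 0, 0, -1],
    [0.35, 0.25, 0, 0, -1],
    [0.55, 0.4, 0, 0, -1],
    [0.694, 0.504, 0, 0, -1]
  ]
}}

```text
clock: 5.08
position: [0.5166, -0.2095, 0.1682]
ee_rot: [0.645, 0.764, -0.0, -0.001]
ft_force: [-0.6, -0.6, -1.3]
grip_width: 0.435
grasp_force: 30.5
```

Request:
{"api": "carry_out", "payload": {
  "deltas": [
    [0.2, 0.14, 0, 0, -1],
    [0.4, 0.29, 0, 0, -1],
    [0.6, 0.44, 0, 0, -1],
    [0.694, 0.504, 0, 0, -1]
  ]
}}

```text
clock: 5.58
position: [0.5738, -0.0938, 0.1683]
ee_rot: [0.644, 0.765, 0.0, -0.001]
ft_force: [0.4, 0.1, -0.6]
grip_width: 0.435
grasp_force: 30.5
```

Request:
{"api": "carry_out", "payload": {
  "deltas": [
    [0.2, 0.14, 0, 0, -1],
    [0.4, 0.29, 0, 0, -1],
    [0.6, 0.44, 0, 0, -1],
    [0.694, 0.504, 0, 0, -1],
    [0.694, 0.504, 0, 0, -1],
    [0.694, 0.504, 0, 0, -1]
  ]
}}

```text
clock: 6.32
position: [0.6304, 0.0169, 0.1687]
ee_rot: [0.646, 0.763, -0.001, 0.0]
ft_force: [0.1, -0.1, -1.1]
grip_width: 0.439
grasp_force: 30.5
```

```bash
python3 -c "
from plan import *
from m import *
from sp import spots
plan((.6303,.0195,.055))
for n in ('scene','side'):
    p=camera(n);save(p,n+'1')
    print(n,fit(p,np.array([.63,.02]),.019,.066,z0=.135),spots(p))"
```

```text
at [0.6304 0.0169 0.1687] 99.49 t 6.33
(0.6303, 0.0195, 0.055) -> [ 0.017  0.002  0.758 -0.005]
scene (array([0.6388, 0.019 ]), 388, 0.0056, 0.451) [(array([ 0.6565, -0.0477]), np.float64(40.1), 58.5), (array([0.632 , 0.0181]), np.float64(61.2), 63.3), (array([0.6194, 0.0923]), np.float64(60.4), 61.8), (array([0.6067, 0.1671]), np.float64(59.9), 61.2)]
side (array([0.6279, 0.0179]), 586, 0.0056, 0.264) [(array([ 0.6421, -0.0521]), np.float64(56.4), 63.3), (array([0.6278, 0.0212]), np.float64(61.9), 63.6), (array([0.6151, 0.0958]), np.float64(61.3), 63.0), (array([0.6024, 0.1706]), np.float64(60.5), 61.5)]
```

Request:
{"api": "carry_out", "payload": {
  "deltas": [
    [0.01, 0, 0.25, 0, -1],
    [0.01, 0, 0.5, 0, -1],
    [0.01, 0, 0.65, 0, -1],
    [0.01, 0, 0.71, 0, -1],
    [0.01, 0, 0.71, 0, -1],
    [0.01, 0, 0.71, 0, -1]
  ]
}}

```text
clock: 7.18
position: [0.6313, 0.0207, 0.0639]
ee_rot: [0.645, 0.764, 0.001, 0.001]
ft_force: [-0.1, -0.2, -1.4]
grip_width: 0.438
grasp_force: 30.6
```

```bash
python3 -c "
from plan import *
plan((.6303,.0195,.054))
p=camera('side');cv2.imwrite('pics/s2.png',cv2.resize(p['img'][190:310,190:350,::-1],(800,600)))"
```

```text
at [0.6313 0.0207 0.0639] 99.6 t 7.17
(0.6303, 0.0195, 0.054) -> [-0.006 -0.008  0.066 -0.002]
```

View pics/s2.png

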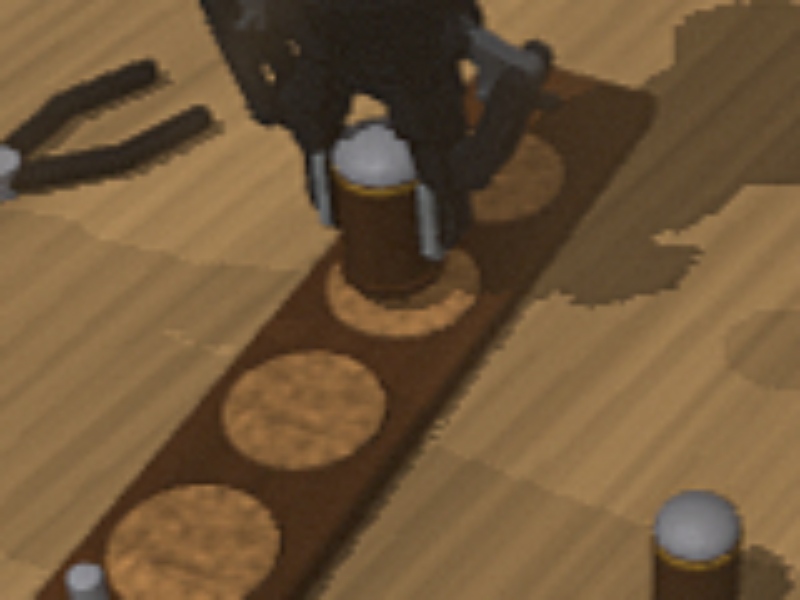

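Stake 3 hangs just over its cork and looks slightly left of the middle. I'll set it down and measure it against the disc in the same pictures.

Request:
{"api": "carry_out", "payload": {
  "deltas": [
    [-0.006, -0.008, 0.03, 0, -1],
    [-0.006, -0.008, 0.062, 0, -1],
    [-0.006, -0.008, 0.064, 0, -1],
    [-0.006, -0.008, 0.066, 0, -1]
  ]
}}

```text
clock: 7.72
position: [0.6297, 0.0193, 0.0534]
ee_rot: [0.645, 0.764, -0.0, 0.0]
ft_force: [-4.5, -1.4, 10.9]
grip_width: 0.439
grasp_force: 31.3
```

Request:
{"api": "carry_out", "payload": {
  "deltas": [
    [0, 0, 0, 0, -0.1],
    [0, 0, 0, 0, 0],
    [0, 0, 0, 0, 0.3],
    [0, 0, 0, 0, 1],
    [0, 0, 0, 0, 1],
    [0, 0, 0, 0, 1]
  ]
}}

```text
clock: 8.48
position: [0.6295, 0.0195, 0.0526]
ee_rot: [0.645, 0.764, -0.0, 0.0]
ft_force: [0.6, -0.6, -0.2]
grip_width: 1.004
grasp_force: 0.0
```

Request:
{"api": "carry_out", "payload": {
  "deltas": [
    [0, 0, -0.2, 0, 1],
    [0, 0, -0.5, 0, 1],
    [0, 0, -0.8, 0, 1],
    [0, 0, -0.9, 0, 1]
  ]
}}

```text
clock: 8.98
position: [0.6306, 0.0199, 0.1908]
ee_rot: [0.645, 0.764, 0.001, 0.002]
ft_force: [-0.3, -0.7, -0.9]
grip_width: 1.002
grasp_force: 0.0
```

```bash
cat > chk.py <<'E'
from plan import *
from m import *
from sp import *
SP=[(.6431,-.0552),(.6303,.0195),(.6172,.0944),(.6046,.169)]
def ell(p,c,r,z): return np.array([pix_f(p,np.array([c[0]+r*np.cos(a),c[1]+r*np.sin(a),z])) for a in np.linspace(0,6.283,60)],np.float32)
def chk(i,r,H,name=None):
    for n,off in (("scene",(.0023,-.0015)),("side",(-.0023,.0015))):
        p=camera(n);c=np.array(SP[i])+off   # disc centre as this camera sees it
        print(n,"disc",c,"stake fit",fit(p,c,r,H,z0=.017))
        if name:
            s=4;im=cv2.resize(p["img"],None,fx=s,fy=s,interpolation=cv2.INTER_CUBIC)[...,::-1].copy()
            for rr,z,col in ((.03,.017,(0,255,0)),(r+.002,.017,(255,0,0)),(r,.017+H-r,(255,255,0))):
                cv2.polylines(im,[np.int32(ell(p,c,rr,z)*s+s/2)],True,col,1)
            u,v=np.int32(np.array(pix_f(p,np.array([*c,.04])))*s)
            cv2.imwrite(f"pics/{name}_{n}.png",im[v-200:v+200,u-200:u+200])
    if name: cv2.imwrite(f"pics/{name}.png",np.hstack([cv2.imread(f"pics/{name}_{n}.png") for n in ("scene","side")]))
E
python3 -c "
from chk import *
plan((.4412,-.0743,.17),(.4412,-.0743,.040));chk(1,.019,.066,'c3')"
```

```text
at [0.6306 0.0199 0.1908] 99.61 t 8.97
(0.4412, -0.0743, 0.17) -> [-0.204 -0.675  0.069 -0.001]
(0.4412, -0.0743, 0.17) -> [-0.204 -0.675  0.069 -0.001]
(0.4412, -0.0743, 0.04) -> [ 0.     0.     0.867 -0.   ]
scene disc [0.6326 0.018 ] stake fit (array([0.6302, 0.0191]), 289, 0.001, 0.468)
side disc [0.628 0.021] stake fit (array([0.6287, 0.0203]), 315, 0.0008, 0.288)
```

View pics/c3.png

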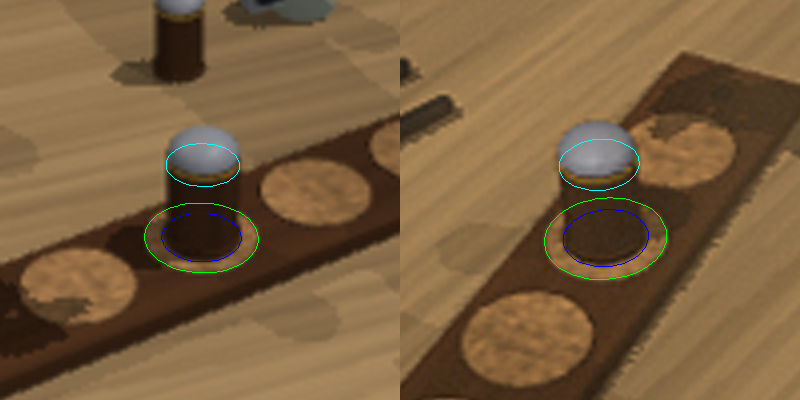

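Stake 3 stands centred on its cork to about 2 mm in both views (cork outline in green). Next is stake 4, the dark one; red and orange stay put.

Request:
{"api": "carry_out", "payload": {
  "deltas": [
    [-0.06, -0.2, 0.02, 0, 1],
    [-0.13, -0.45, 0.05, 0, 1],
    [-0.204, -0.675, 0.069, 0, 1],
    [-0.204, -0.675, 0.069, 0, 1]
  ]
}}

```text
clock: 9.57
position: [0.5322, -0.0295, 0.1753]
ee_rot: [0.646, 0.763, -0.002, -0.001]
ft_force: [-0.2, -0.2, -0.7]
grip_width: 1.002
grasp_force: 0.0
```

Request:
{"api": "carry_out", "payload": {
  "deltas": [
    [-0.06, -0.2, 0.02, 0, 1],
    [-0.13, -0.45, 0.05, 0, 1],
    [-0.204, -0.675, 0.069, 0, 1],
    [-0.204, -0.675, 0.069, 0, 1],
    [-0.204, -0.675, 0.069, 0, 1],
    [-0.204, -0.675, 0.069, 0, 1]
  ]
}}

```text
clock: 10.32
position: [0.4408, -0.0739, 0.1667]
ee_rot: [0.645, 0.764, 0.0, -0.0]
ft_force: [-0.0, 0.1, 0.3]
grip_width: 0.999
grasp_force: 0.0
```

```bash
python3 -c "
from plan import *
plan((.4412,-.0743,.040)); p=camera('wrist');save(p,'w2')"
```

```text
at [ 0.4408 -0.0739  0.1667] 99.69 t 10.32
(0.4412, -0.0743, 0.04) -> [-0.003  0.002  0.845  0.001]
```

View pics/w2.png

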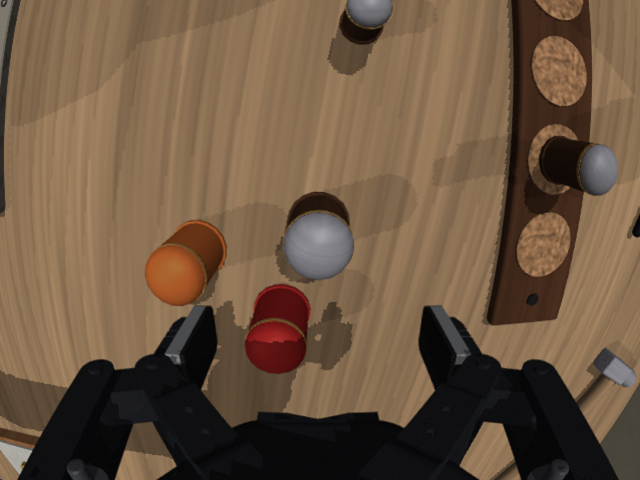

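Stake 4's steel dome is at (319,245), between the fingers. Red (277,340) and orange (177,272) are outside their path.

Request:
{"api": "carry_out", "payload": {
  "deltas": [
    [0, 0, 0.25, 0, 1],
    [0, 0, 0.5, 0, 1],
    [0, 0, 0.7, 0, 1],
    [0, 0, 0.845, 0, 1],
    [0, 0, 0.845, 0, 1]
  ]
}}

```text
clock: 11.0
position: [0.4393, -0.0738, 0.0389]
ee_rot: [0.645, 0.764, -0.0, -0.002]
ft_force: [0.3, 1.0, 0.5]
grip_width: 0.997
grasp_force: 0.0
```

Request:
{"api": "carry_out", "payload": {
  "deltas": [
    [0, 0, 0, 0, -1],
    [0, 0, 0, 0, -1],
    [0, 0, 0, 0, -1],
    [0, 0, 0, 0, -1],
    [0, 0, 0, 0, -1],
    [0, 0, 0, 0, -1]
  ]
}}

```text
clock: 11.75
position: [0.4408, -0.0748, 0.0412]
ee_rot: [0.645, 0.764, 0.0, 0.001]
ft_force: [-1.5, 0.9, 4.7]
grip_width: 0.532
grasp_force: 30.0
```

Request:
{"api": "carry_out", "payload": {
  "deltas": [
    [0, 0, -0.2, 0, -1],
    [0, 0, -0.5, 0, -1],
    [0, 0, -0.8, 0, -1],
    [0, 0, -0.95, 0, -1],
    [0, 0, -0.95, 0, -1]
  ]
}}

```text
clock: 12.38
position: [0.4409, -0.0749, 0.1843]
ee_rot: [0.646, 0.764, 0.0, 0.002]
ft_force: [0.1, 0.3, -2.8]
grip_width: 0.528
grasp_force: 31.9
```

```bash
python3 -c "
from plan import *
plan((.643,-.0555,.18),(.643,-.0555,.057))"
```

```text
at [ 0.4409 -0.0749  0.1843] 99.59 t 12.38
(0.643, -0.0555, 0.18) -> [-0.049  0.675  0.014 -0.001]
(0.643, -0.0555, 0.18) -> [-0.049  0.675  0.014 -0.001]
(0.643, -0.0555, 0.057) -> [ 0.    0.    0.82 -0.  ]
```

Request:
{"api": "carry_out", "payload": {
  "deltas": [
    [-0.012, 0.17, 0, 0, -1],
    [-0.025, 0.37, 0.01, 0, -1],
    [-0.04, 0.57, 0.014, 0, -1],
    [-0.049, 0.675, 0.014, 0, -1]
  ]
}}

```text
clock: 12.88
position: [0.5415, -0.0645, 0.1785]
ee_rot: [0.645, 0.764, -0.0, -0.001]
ft_force: [-0.3, 0.1, -1.7]
grip_width: 0.526
grasp_force: 32.0
```

Request:
{"api": "carry_out", "payload": {
  "deltas": [
    [-0.012, 0.17, 0, 0, -1],
    [-0.025, 0.37, 0.01, 0, -1],
    [-0.04, 0.57, 0.014, 0, -1],
    [-0.049, 0.675, 0.014, 0, -1],
    [-0.049, 0.675, 0.014, 0, -1],
    [-0.049, 0.675, 0.014, 0, -1]
  ]
}}

```text
clock: 13.62
position: [0.6412, -0.0553, 0.1773]
ee_rot: [0.645, 0.764, -0.001, -0.001]
ft_force: [-0.4, 0.4, -2.2]
grip_width: 0.525
grasp_force: 32.0
```

Request:
{"api": "carry_out", "payload": {
  "deltas": [
    [0, 0, 0.25, 0, -1],
    [0, 0, 0.5, 0, -1],
    [0, 0, 0.65, 0, -1],
    [0, 0, 0.74, 0, -1],
    [0, 0, 0.74, 0, -1],
    [0, 0, 0.74, 0, -1]
  ]
}}

```text
clock: 14.38
position: [0.6429, -0.0553, 0.0688]
ee_rot: [0.645, 0.764, 0.001, 0.001]
ft_force: [0.5, -0.7, -2.3]
grip_width: 0.532
grasp_force: 32.1
```

```bash
python3 -c "
from plan import *
plan((.643,-.0555,.058))"
```

```text
at [ 0.6429 -0.0553  0.0688] 99.6 t 14.38
(0.643, -0.0555, 0.058) -> [-0.001  0.     0.072 -0.002]
```

Request:
{"api": "carry_out", "payload": {
  "deltas": [
    [0, 0, 0.04, 0, -1],
    [0, 0, 0.067, 0, -1],
    [0, 0, 0.072, 0, -1],
    [0, 0, 0.072, 0, -1]
  ]
}}

```text
clock: 14.88
position: [0.6424, -0.0554, 0.0583]
ee_rot: [0.645, 0.764, -0.0, 0.001]
ft_force: [-6.3, -1.2, 13.3]
grip_width: 0.533
grasp_force: 33.5
```

Request:
{"api": "carry_out", "payload": {
  "deltas": [
    [0, 0, 0, 0, 0.1],
    [0, 0, 0, 0, 0.2],
    [0, 0, 0, 0, 0.4],
    [0, 0, 0, 0, 1],
    [0, 0, 0, 0, 1],
    [0, 0, 0, 0, 1]
  ]
}}

```text
clock: 15.62
position: [0.6421, -0.0553, 0.0566]
ee_rot: [0.645, 0.764, -0.0, 0.0]
ft_force: [-0.1, 0.1, 0.2]
grip_width: 1.004
grasp_force: 0.0
```

Request:
{"api": "carry_out", "payload": {
  "deltas": [
    [0, 0, -0.2, 0, 1],
    [0, 0, -0.5, 0, 1],
    [0, 0, -0.8, 0, 1],
    [0, 0, -0.85, 0, 1]
  ]
}}

```text
clock: 16.12
position: [0.6436, -0.0551, 0.1879]
ee_rot: [0.645, 0.764, 0.002, 0.002]
ft_force: [-0.2, -0.2, -0.7]
grip_width: 1.001
grasp_force: 0.0
```

```bash
python3 -c "
from chk import *
plan((.4470,.0859,.17),(.4470,.0859,.032));chk(0,.023,.074,'c4')"
```

```text
at [ 0.6436 -0.0551  0.1879] 99.61 t 16.12
(0.447, 0.0859, 0.17) -> [ 0.573 -0.568  0.06  -0.001]
(0.447, 0.0859, 0.17) -> [ 0.573 -0.568  0.06  -0.001]
(0.447, 0.0859, 0.032) -> [ 0.    0.    0.92 -0.  ]
scene disc [ 0.6454 -0.0567] stake fit (array([ 0.6431, -0.0557]), 397, 0.001, 0.467)
side disc [ 0.6408 -0.0537] stake fit (array([ 0.6415, -0.0545]), 386, 0.001, 0.285)
```

View pics/c4.png

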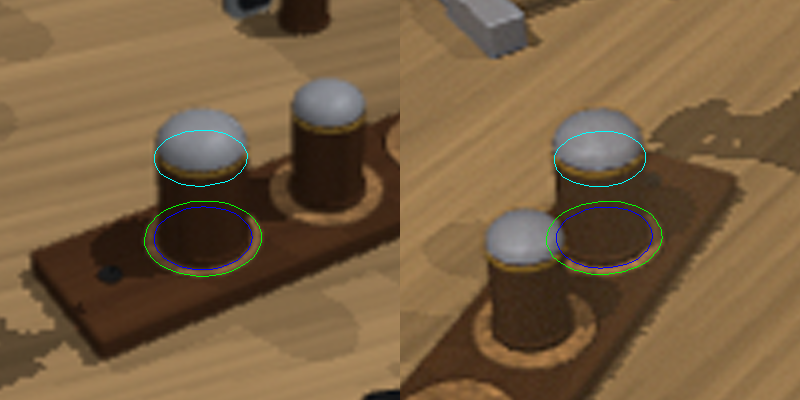

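Stake 4 stands upright, centred on the cork at the plug end, with stake 3 beside it. Next is stake 2.

Request:
{"api": "carry_out", "payload": {
  "deltas": [
    [0.15, -0.15, 0.02, 0, 1],
    [0.35, -0.35, 0.04, 0, 1],
    [0.573, -0.568, 0.06, 0, 1],
    [0.573, -0.568, 0.06, 0, 1]
  ]
}}

```text
clock: 16.73
position: [0.5407, 0.0173, 0.1734]
ee_rot: [0.644, 0.765, -0.001, -0.001]
ft_force: [-0.1, -0.3, 0.2]
grip_width: 1.003
grasp_force: 0.0
```

Request:
{"api": "carry_out", "payload": {
  "deltas": [
    [0.15, -0.15, 0.02, 0, 1],
    [0.35, -0.35, 0.04, 0, 1],
    [0.5, -0.5, 0.06, 0, 1],
    [0.573, -0.568, 0.06, 0, 1],
    [0.573, -0.568, 0.06, 0, 1],
    [0.573, -0.568, 0.06, 0, 1]
  ]
}}

```text
clock: 17.48
position: [0.4464, 0.0848, 0.1662]
ee_rot: [0.646, 0.763, 0.0, 0.0]
ft_force: [-0.1, -0.8, -0.6]
grip_width: 1.005
grasp_force: 0.0
```

```bash
python3 -c "
from plan import *
plan((.4470,.0859,.032))"
```

```text
at [0.4464 0.0848 0.1662] 99.53 t 17.48
(0.447, 0.0859, 0.032) -> [ 0.006  0.005  0.894 -0.004]
```

Request:
{"api": "carry_out", "payload": {
  "deltas": [
    [0.003, 0.003, 0.25, 0, 1],
    [0.003, 0.003, 0.5, 0, 1],
    [0.003, 0.003, 0.72, 0, 1],
    [0.003, 0.003, 0.89, 0, 1],
    [0.003, 0.003, 0.89, 0, 1]
  ]
}}

```text
clock: 18.1
position: [0.4451, 0.0857, 0.0311]
ee_rot: [0.646, 0.764, -0.001, -0.002]
ft_force: [-0.7, 0.2, 0.4]
grip_width: 0.998
grasp_force: 0.0
```

Request:
{"api": "carry_out", "payload": {
  "deltas": [
    [0, 0, 0, 0, -1],
    [0, 0, 0, 0, -1],
    [0, 0, 0, 0, -1],
    [0, 0, 0, 0, -1],
    [0, 0, 0, 0, -1],
    [0, 0, 0, 0, -1],
    [0, 0, 0, 0, -1],
    [0, 0, 0, 0, -1]
  ]
}}

```text
clock: 19.1
position: [0.4464, 0.0861, 0.0334]
ee_rot: [0.645, 0.764, 0.0, 0.001]
ft_force: [-1.6, -0.9, 7.0]
grip_width: 0.345
grasp_force: 29.3
```

Request:
{"api": "carry_out", "payload": {
  "deltas": [
    [0, 0, -0.2, 0, -1],
    [0, 0, -0.5, 0, -1],
    [0, 0, -0.8, 0, -1],
    [0, 0, -0.95, 0, -1],
    [0, 0, -0.95, 0, -1]
  ]
}}

```text
clock: 19.73
position: [0.4467, 0.0863, 0.1766]
ee_rot: [0.646, 0.764, 0.001, 0.002]
ft_force: [0.5, 0.6, -1.5]
grip_width: 0.34
grasp_force: 30.2
```

```bash
python3 -c "
from plan import *
plan((.6172,.0944,.17),(.6172,.0944,.049))"
```

```text
at [0.4467 0.0863 0.1766] 99.59 t 19.73
(0.6172, 0.0944, 0.17) -> [-0.068  0.565  0.022 -0.001]
(0.6172, 0.0944, 0.17) -> [-0.068  0.565  0.022 -0.001]
(0.6172, 0.0944, 0.049) -> [ 0.     0.     0.807 -0.   ]
```

Request:
{"api": "carry_out", "payload": {
  "deltas": [
    [-0.02, 0.15, 0, 0, -1],
    [-0.04, 0.35, 0.01, 0, -1],
    [-0.06, 0.5, 0.022, 0, -1],
    [-0.068, 0.565, 0.022, 0, -1]
  ]
}}

```text
clock: 20.23
position: [0.531, 0.0903, 0.1701]
ee_rot: [0.645, 0.764, -0.001, -0.001]
ft_force: [0.2, 0.1, -1.4]
grip_width: 0.343
grasp_force: 30.3
```

Request:
{"api": "carry_out", "payload": {
  "deltas": [
    [-0.02, 0.15, 0, 0, -1],
    [-0.04, 0.35, 0.01, 0, -1],
    [-0.06, 0.5, 0.022, 0, -1],
    [-0.068, 0.565, 0.022, 0, -1],
    [-0.068, 0.565, 0.022, 0, -1],
    [-0.068, 0.565, 0.022, 0, -1]
  ]
}}

```text
clock: 20.98
position: [0.6155, 0.0946, 0.1686]
ee_rot: [0.645, 0.764, -0.0, -0.0]
ft_force: [0.2, -0.2, -1.2]
grip_width: 0.345
grasp_force: 30.3
```

Request:
{"api": "carry_out", "payload": {
  "deltas": [
    [0, 0, 0.25, 0, -1],
    [0, 0, 0.5, 0, -1],
    [0, 0, 0.65, 0, -1],
    [0, 0, 0.73, 0, -1],
    [0, 0, 0.73, 0, -1],
    [0, 0, 0.73, 0, -1]
  ]
}}

```text
clock: 21.72
position: [0.6171, 0.0947, 0.0603]
ee_rot: [0.645, 0.764, 0.001, 0.001]
ft_force: [0.7, 0.2, -0.6]
grip_width: 0.349
grasp_force: 30.3
```

```bash
python3 -c "
from plan import *
plan((.6172,.0944,.0497))"
```

```text
at [0.6171 0.0947 0.0603] 99.61 t 21.73
(0.6172, 0.0944, 0.0497) -> [-0.002  0.001  0.071 -0.001]
```

Request:
{"api": "carry_out", "payload": {
  "deltas": [
    [0, 0, 0.04, 0, -1],
    [0, 0, 0.065, 0, -1],
    [0, 0, 0.071, 0, -1],
    [0, 0, 0.071, 0, -1]
  ]
}}

```text
clock: 22.22
position: [0.6166, 0.0944, 0.0505]
ee_rot: [0.645, 0.764, -0.0, 0.001]
ft_force: [-8.4, -2.6, 20.2]
grip_width: 0.343
grasp_force: 32.3
```

Request:
{"api": "carry_out", "payload": {
  "deltas": [
    [0, 0, 0, 0, -0.25],
    [0, 0, 0, 0, -0.1],
    [0, 0, 0, 0, 0.2],
    [0, 0, 0, 0, 1],
    [0, 0, 0, 0, 1],
    [0, 0, 0, 0, 1],
    [0, 0, 0, 0, 1]
  ]
}}

```text
clock: 23.1
position: [0.6163, 0.0944, 0.0484]
ee_rot: [0.645, 0.764, -0.0, 0.0]
ft_force: [-0.4, -0.0, 0.4]
grip_width: 0.993
grasp_force: 0.0
```

Request:
{"api": "carry_out", "payload": {
  "deltas": [
    [0, 0, -0.2, 0, 1],
    [0, 0, -0.5, 0, 1],
    [0, 0, -0.8, 0, 1],
    [0, 0, -0.85, 0, 1]
  ]
}}

```text
clock: 23.6
position: [0.6177, 0.095, 0.1794]
ee_rot: [0.645, 0.764, 0.002, 0.002]
ft_force: [0.3, -0.2, -0.2]
grip_width: 1.002
grasp_force: 0.0
```

```bash
python3 -c "
from chk import *
plan((.4965,.3526,.16),(.4965,.3526,.028));chk(2,.015,.058,'c2')"
```

```text
at [0.6177 0.095  0.1794] 99.61 t 23.6
(0.4965, 0.3526, 0.16) -> [ 0.914 -0.255  0.065 -0.001]
(0.4965, 0.3526, 0.16) -> [ 0.914 -0.255  0.065 -0.001]
(0.4965, 0.3526, 0.028) -> [ 0.    0.    0.88 -0.  ]
scene disc [0.6195 0.0929] stake fit (array([0.6174, 0.0934]), 191, 0.0011, 0.454)
side disc [0.6149 0.0959] stake fit (array([0.6159, 0.0948]), 242, 0.0009, 0.271)
```

View pics/c2.png

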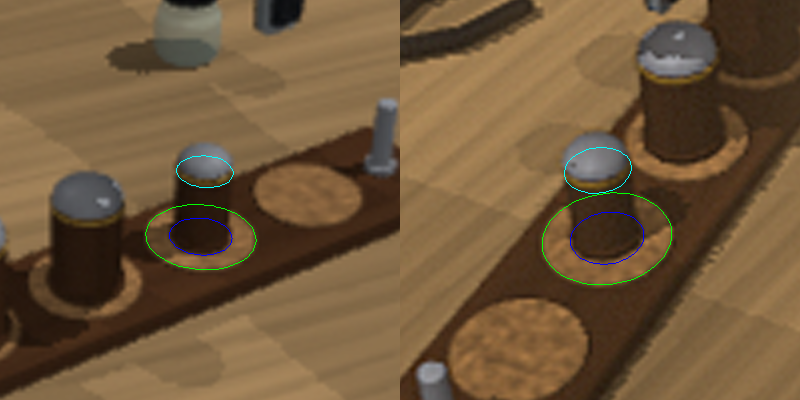

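Stake 2 stands upright, about 1 mm from the middle in both views. Stake 1 is last, and the way to it passes clear of the jar.

Request:
{"api": "carry_out", "payload": {
  "deltas": [
    [0.2, -0.06, 0.02, 0, 1],
    [0.5, -0.14, 0.04, 0, 1],
    [0.8, -0.22, 0.065, 0, 1],
    [0.914, -0.255, 0.065, 0, 1]
  ]
}}

```text
clock: 24.2
position: [0.5533, 0.2259, 0.1644]
ee_rot: [0.644, 0.765, -0.001, -0.001]
ft_force: [-0.4, -0.5, 0.0]
grip_width: 1.002
grasp_force: 0.0
```

Request:
{"api": "carry_out", "payload": {
  "deltas": [
    [0.3, -0.08, 0.02, 0, 1],
    [0.6, -0.17, 0.04, 0, 1],
    [0.8, -0.22, 0.065, 0, 1],
    [0.914, -0.255, 0.065, 0, 1],
    [0.914, -0.255, 0.065, 0, 1],
    [0.914, -0.255, 0.065, 0, 1]
  ]
}}

```text
clock: 24.95
position: [0.4963, 0.3503, 0.1561]
ee_rot: [0.646, 0.763, -0.0, 0.0]
ft_force: [0.3, -0.1, 0.0]
grip_width: 0.999
grasp_force: 0.0
```

```bash
python3 -c "
from plan import *
plan((.4965,.3526,.028)); p=camera('wrist');save(p,'w3')"
```

```text
at [0.4963 0.3503 0.1561] 99.48 t 24.95
(0.4965, 0.3526, 0.028) -> [ 0.015  0.004  0.854 -0.006]
```

View pics/w3.png

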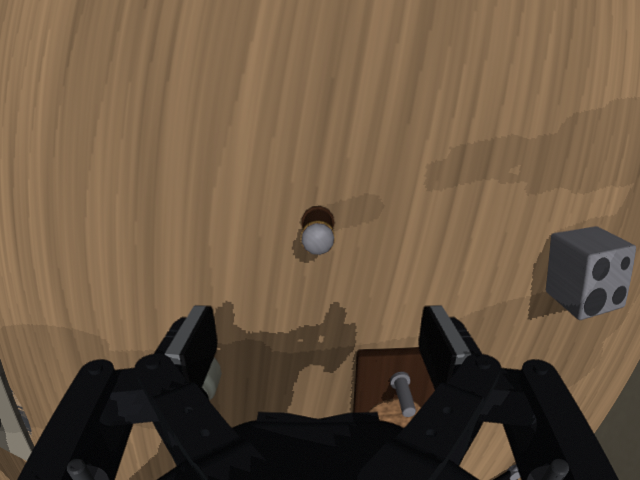

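Stake 1's dome is at (318,238), between the fingers, with nothing else near.

Request:
{"api": "carry_out", "payload": {
  "deltas": [
    [0.004, 0.002, 0.25, 0, 1],
    [0.004, 0.002, 0.5, 0, 1],
    [0.004, 0.002, 0.7, 0, 1],
    [0.004, 0.002, 0.84, 0, 1],
    [0.004, 0.002, 0.84, 0, 1],
    [0.004, 0.002, 0.84, 0, 1]
  ]
}}

```text
clock: 25.75
position: [0.496, 0.353, 0.0316]
ee_rot: [0.646, 0.764, 0.001, 0.0]
ft_force: [0.6, 0.2, 0.1]
grip_width: 1.002
grasp_force: 0.0
```

Request:
{"api": "carry_out", "payload": {
  "deltas": [
    [0, 0, 0, 0, -1],
    [0, 0, 0, 0, -1],
    [0, 0, 0, 0, -1],
    [0, 0, 0, 0, -1],
    [0, 0, 0, 0, -1],
    [0, 0, 0, 0, -1],
    [0, 0, 0, 0, -1],
    [0, 0, 0, 0, -1],
    [0, 0, 0, 0, -1]
  ]
}}

```text
clock: 26.88
position: [0.4954, 0.3527, 0.0307]
ee_rot: [0.645, 0.764, 0.0, 0.0]
ft_force: [-2.1, -0.4, 5.5]
grip_width: 0.248
grasp_force: 29.4
```

Request:
{"api": "carry_out", "payload": {
  "deltas": [
    [0, 0, -0.2, 0, -1],
    [0, 0, -0.5, 0, -1],
    [0, 0, -0.8, 0, -1],
    [0, 0, -0.95, 0, -1],
    [0, 0, -0.95, 0, -1]
  ]
}}

```text
clock: 27.5
position: [0.4959, 0.3532, 0.1743]
ee_rot: [0.645, 0.764, 0.001, 0.001]
ft_force: [0.4, 1.2, -0.4]
grip_width: 0.25
grasp_force: 29.4
```

```bash
python3 -c "
from plan import *
plan((.6046,.169,.17),(.6046,.169,.049))"
```

```text
at [0.4959 0.3532 0.1743] 99.6 t 27.5
(0.6046, 0.169, 0.17) -> [-0.666  0.255  0.014 -0.001]
(0.6046, 0.169, 0.17) -> [-0.666  0.255  0.014 -0.001]
(0.6046, 0.169, 0.049) -> [ 0.     0.     0.807 -0.   ]
```

Request:
{"api": "carry_out", "payload": {
  "deltas": [
    [-0.17, 0.06, 0, 0, -1],
    [-0.4, 0.15, 0.01, 0, -1],
    [-0.6, 0.23, 0.014, 0, -1],
    [-0.666, 0.255, 0.014, 0, -1]
  ]
}}

```text
clock: 28.0
position: [0.5504, 0.2579, 0.1689]
ee_rot: [0.647, 0.763, -0.001, -0.0]
ft_force: [-0.3, 0.8, -0.2]
grip_width: 0.246
grasp_force: 29.4
```

Request:
{"api": "carry_out", "payload": {
  "deltas": [
    [-0.17, 0.06, 0, 0, -1],
    [-0.4, 0.15, 0.01, 0, -1],
    [-0.6, 0.23, 0.014, 0, -1],
    [-0.666, 0.255, 0.014, 0, -1],
    [-0.666, 0.255, 0.014, 0, -1],
    [-0.666, 0.255, 0.014, 0, -1]
  ]
}}

```text
clock: 28.75
position: [0.6031, 0.1705, 0.1687]
ee_rot: [0.644, 0.765, 0.0, -0.0]
ft_force: [0.8, -0.2, -1.4]
grip_width: 0.249
grasp_force: 29.4
```

Request:
{"api": "carry_out", "payload": {
  "deltas": [
    [0, 0, 0.25, 0, -1],
    [0, 0, 0.5, 0, -1],
    [0, 0, 0.65, 0, -1],
    [0, 0, 0.74, 0, -1],
    [0, 0, 0.74, 0, -1],
    [0, 0, 0.74, 0, -1]
  ]
}}

```text
clock: 29.5
position: [0.6048, 0.1689, 0.059]
ee_rot: [0.645, 0.764, 0.001, 0.001]
ft_force: [0.4, -0.4, -1.5]
grip_width: 0.248
grasp_force: 29.5
```

```bash
python3 -c "
from plan import *
plan((.6046,.169,.0475))"
```

```text
at [0.6048 0.1689 0.059 ] 99.61 t 29.5
(0.6046, 0.169, 0.0475) -> [ 0.001 -0.001  0.076 -0.001]
```

Request:
{"api": "carry_out", "payload": {
  "deltas": [
    [0, 0, 0.04, 0, -1],
    [0, 0, 0.065, 0, -1],
    [0, 0, 0.074, 0, -1],
    [0, 0, 0.074, 0, -1]
  ]
}}

```text
clock: 30.0
position: [0.6043, 0.1683, 0.0476]
ee_rot: [0.645, 0.764, -0.0, 0.0]
ft_force: [-4.1, -2.6, 10.1]
grip_width: 0.247
grasp_force: 30.6
```

Request:
{"api": "carry_out", "payload": {
  "deltas": [
    [0, 0, 0, 0, -0.45],
    [0, 0, 0, 0, -0.3],
    [0, 0, 0, 0, 0],
    [0, 0, 0, 0, 1],
    [0, 0, 0, 0, 1],
    [0, 0, 0, 0, 1],
    [0, 0, 0, 0, 1],
    [0, 0, 0, 0, 1]
  ]
}}

```text
clock: 31.0
position: [0.6041, 0.1684, 0.0466]
ee_rot: [0.645, 0.764, -0.0, 0.0]
ft_force: [1.2, -0.9, -0.5]
grip_width: 0.996
grasp_force: 0.0
```

Request:
{"api": "carry_out", "payload": {
  "deltas": [
    [0, 0, -0.2, 0, 1],
    [0, 0, -0.5, 0, 1],
    [0, 0, -0.8, 0, 1],
    [0, 0, -1, 0, 1],
    [0, 0, -1, 0, 1]
  ]
}}

```text
clock: 31.62
position: [0.6051, 0.169, 0.1993]
ee_rot: [0.645, 0.764, 0.002, 0.001]
ft_force: [-0.2, -0.6, -0.8]
grip_width: 1.0
grasp_force: 0.0
```

```bash
python3 -c "
from chk import *
chk(3,.011,.05,'c1')
p=camera('side');print('jar',fit(p,np.array([.4084,.1921]),.022,.06))
a=cv2.imread('pics/c1.png');b=cv2.resize(p['img'][...,::-1][80:430,60:500],(800,600))
cv2.imwrite('pics/fin.png',np.vstack([a[:,:],cv2.resize(b,(800,600))])[:0+1000] if 0 else np.vstack([cv2.resize(a,(440,220)),cv2.resize(b,(440,350))]))"
```

```text
scene disc [0.6069 0.1675] stake fit (array([0.6053, 0.1675]), 122, 0.0012, 0.291)
side disc [0.6023 0.1705] stake fit (array([0.6035, 0.1689]), 163, 0.0007, 0.286)
jar (array([0.4085, 0.1921]), 415, 0.0015, 0.063)
```

View pics/fin.png

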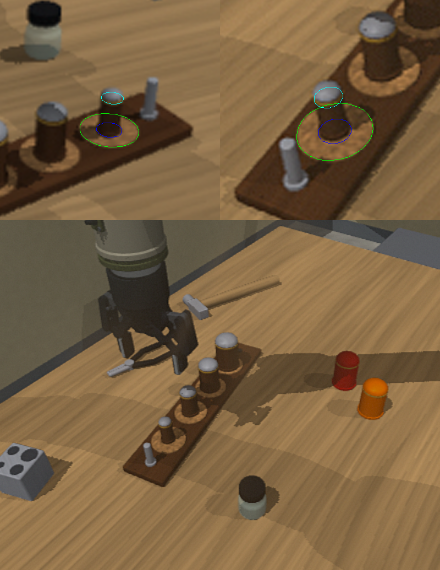

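All four stakes stand upright and centred, smallest next to the post and rising in size along the row. The jar hasn't moved and the gripper is clear above.

```bash
python3 -c "
from h import *
print(ticket.hand_in())"
```

```text
the job is handed in; nothing more can be done
None
```

The job is handed in at about 32 s on the robot's clock: all four stakes stand upright on their cork spots, smallest by the post to largest at the far end, each within about 2 mm of the middle by the cameras, and the jar has not moved.

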